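# Square a visor filter plate into a corner jig

## Robot

A 6-joint arm with a two-finger parallel gripper is mounted at the origin on a cart in front of the work surface, level with it; the furniture and walls round the work are solid. World frame = base frame: x ahead of the robot, y to its left, z up, the work surface at z = 0. Lengths are in mm, angles in degrees, forces in N, time in s.
With the tool pointing down it reaches from about 350 to 850 mm from the base axis. Payload 8.1 kg.
Tool frame: the origin (TCP) lies midway between the tips of the shut fingers; the grasp point (between the pads) lies 19 mm behind it; z points along the fingers, y is the line along which they close (so a half turn about z gives the same grasp; the last joint's range is limited). The gripper opens to 85 mm and grips with 20 to 120 N. Pads are 22 mm wide; open, the fingers measure 114 mm over their backs; the gripper's body (76 mm by 85 mm) begins 54 mm behind the grasp point. The pads swing forward as they close: fully open they stand 13 mm farther back than shut.
Start: joints at [59.679, 7.471, 85.268, -0, 87.261, -4.893], TCP at [257.605, 541.89, 231.292] pointing down, gripper open.
Joint ranges: [-169.43, 169.43], [-51.17, 129.36], [1.28, 143.12], [-76.62, 256.62], [0, 156.53], [-152.29, 152.29]. Speed limits (degrees/s): [136.94, 136.94, 159.86, 180, 180, 180].

## Interface

Orientations are given as [roll, pitch, yaw] about the fixed x, y, z axes, in that order (R = Rz(yaw) Ry(pitch) Rx(roll)).
In Python, from bench import sense, snapshot, camera_params, hand_in, masks_of, pinpoint gives the robot as it stands.
- The arm moves only by the tool step_arm, never from a script. Its argument "targets" is a list of rows, each an object with "angular": the turn, a rotation vector about the tool's x, y, z scaled (see below), a list of three; "dp": the shift along the tool's x, y, z scaled (see below), a list of three; "fingers": the closure, from 0 (fully open) to 1 (shut). A call has exactly 8 rows; each row is the pose to reach, as a shift and turn from the pose commanded when the call began, along the tool's axes at that moment, turning the shorter way round; what a row does not reach only later rows make up. The controller multiplies each number of a shift by 0.2 m and each number of a turn by 180 degrees. A row lasts 1/8 s, in which the tool goes at most 62.5 mm and 10.7 degrees, less where a joint would pass 70% of its speed; a pose out of reach is approached as far as the arm can. A call with a number of a shift or a turn outside -1 to 1 is refused whole. A call with a gripper value outside its range is refused whole. The fingers move at their own pace and stop on an object; "newtons" is the grip in N (left out, the last holds). Time passes only in rows, so rows that repeat a pose let the fingers close, or fill a call up. It gives the time, the measured TCP pose, the force, the opening and the grip force at its end, in the units of the state.
- sense(): the state, without advancing time (a new reading comes with each control period).
- snapshot(name): name is "scene" or "top" or "wrist"; returns the picture (384x512x3 uint8, blue, green, red); there is no depth.
- camera_params(name): a dict with "vfov" (degrees; the focal length in pixels is half the picture's height over the tangent of half this angle, whatever the lens; pixels are square), "cx", "cy" (the principal point, pixels), "R" (3x3) and "t" (3): a world point X has camera coordinates R X + t. Camera axes: x right, y down, z forward; pixel columns grow to the right and rows downward; lengths in mm; the calibration is good to about 2 mm. A picture is of the moment at which its call begins: read the wrist's pose just before it. camera_params takes no time and is no camera call; for the wrist camera it gives the pose at the moment of the call.
- hand_in(): hands the job in; it is judged then, once.
Trained networks look in the newest picture that a camera, given by its name, has taken for a name from the list of things; names that differ only in an ending like _2 or _b are one class to them, and where a whole thing is asked for, a point or a joint stands for the part that bears it (a point fixed in the world has none). Each returns a list of dicts, best first, with "conf" (0 to 1); they miss things now and then, are a little off and sometimes report something else, mostly with a low value. They report only what shows in the picture. A call takes as long as a camera call. They do not tell look-alikes from the thing itself.
- masks_of(camera, label): "pixels" (384x512 bool, what is visible of it) and "at" ([column, row] in pixels, amid what is visible of it).
- pinpoint(camera, label): "at" ([column, row] in pixels: a listed point, or the origin of a listed thing).
The state is a dict: "time": time; "joint_pos": joint angles; "qd": joint speeds; "joint_efforts": joint torques, N m; "tool_pos": TCP position; "tcp_rot": TCP orientation; "ft_force": force on the tool from outside, world axes, zero at the start; "wrist_torque": the same for the moment, N m; "finger_gap": finger opening in mm; "grip_force": force on a finger pad.
Only numpy, scipy, OpenCV 4.12 (cv2) and the standard library are available. Lean on these libraries where they do the work, as an engineer would, in place of code of your own. Each camera call takes 0.05 s, during which the arm holds its last target. There are 200 camera calls.

## Task

Pick up the wooden-handled pushing tool and with its round brass foot gently slide the dark visor filter plate over the jig's board, first until it lies flat along the far stop, then along that stop until it also bears on the right stop, pressing it lightly home on each. The glass is fragile: do not touch it with the gripper, lift it or push it hard. Leave the plate square in the corner touching both stops, stand the tool upright on the wooden riser clear of the jig, and leave the brass tin alone.

Things in the scene. Friction and masses are not known exactly. Their poses are not given: they have to be found in the camera images.
- riser: fixed low wooden platform over the bench, 280 (x) x 655 (y) mm, top at z = 128 mm, carrying jig, tool and tin; a hand saw lies across its middle, up to 40 mm above its top. Origin: centre of its footprint at bench height
- jig: plywood board 150 x 165 x 12 mm fixed on the riser. Two firmly screwed aluminium stop bars on it form a square corner, open towards the robot and to the left: stop_far along the jig's y (136 mm), stop_right along its x (116 mm), each 16 mm thick, 14 mm above the board (screw heads 5 mm more). Origin: centre of the board's underside; x points to the far stop, y left, away from the right stop, z up; board top at z = 12 mm
- jig_corner (a point): the drawn inner corner of the two stops at board-top height, at jig (55, -62, 12) mm. Each stop was clamped by hand: its inner face (far_face, right_face) really stands anywhere up to 4 mm nearer or farther than drawn, still parallel to the jig's axes. This is not measured: find it by feel
- filter_plate: loose dark-green glass visor filter in a thin black frame, 60 (x) x 80 (y) x 10 mm, about 0.15 kg, lying on the board, 10 to 45 mm off both stops and turned up to 0.15 rad. Origin: centre of its underside. It slides with about 1 to 2.5 N (friction and mass vary). Pressing it with 5 to 10 N against a stop for half a second seats it; it chips if the tool pushes it with more than 18 N
- plate_far_edge (a point): middle of the plate's +x edge, at plate (30, 0, 5) mm; this edge belongs against the far stop. Pushed at mid edge while still turned, the plate can wedge on its leading corner; a push nearer the lagging end squares it
- plate_right_edge (a point): middle of the plate's -y edge, at plate (0, -40, 5) mm; this edge belongs against the right stop
- pusher: loose pushing tool 77 mm tall, 0.15 kg, standing upright on the riser: a round brass foot 30 mm in diameter and 18 mm high, then a 22 x 22 mm square dark wooden handle from 20 to 77 mm height, on the foot's axis. Origin at the centre of its underside; x and y are square to the handle's sides, z up. Its place and the tin's may be swapped
- brass_tin: brass-coloured round tin, 72 mm in diameter and 70 mm high, on the riser left of the jig; a bystander. Origin at the centre of its underside
Not all that is in view belongs to the job. There is more than one size of the pusher; the one meant has the size given above.

How it is judged (in metres and radians):
On the way, in this order (a step that is already met when the one before it is completed fails the run):
1. the held tool presses the plate flat against the far stop with at least 1 N (contact force between filter_plate and stop_far above 1 N and contact force between pusher and filter_plate above 1.5 N and contact force between the fingers and pusher above 1 N and x of plate_far_edge in the frame of far_face between -0.002 and 0.002 m and angle between the x axis of filter_plate and the x axis of jig, either way round below 0.03 rad), for 0.2 s.
2. the held tool presses the plate against the right stop with at least 1 N, while it lies along the far stop (contact force between filter_plate and stop_right above 1 N and contact force between pusher and filter_plate above 1.5 N and contact force between the fingers and pusher above 1 N and x of plate_far_edge in the frame of far_face between -0.002 and 0.002 m and y of plate_right_edge in the frame of right_face between -0.002 and 0.002 m), for 0.2 s.
At the end, for the whole second after the job is handed in: the plate lies flat on the board, both its edges within 2 mm (horizontally, at mid edge) of the stops and square to the jig within 0.02 rad; the tool stands upright on the riser, off the jig, at rest, not touching the plate (x of plate_far_edge in the frame of far_face between -0.002 and 0.002 m and y of plate_right_edge in the frame of right_face between -0.002 and 0.002 m and angle between the x axis of filter_plate and the x axis of jig, either way round below 0.02 rad and height (world z) of filter_plate below 0.1415 m and angle between filter_plate's own z axis and vertical below 0.03 rad and linear speed of each of filter_plate, pusher below 0.01 m/s and angle between pusher's own z axis and vertical below 0.1 rad and height (world z) of pusher between 0.124 and 0.132 m and contact force between pusher and filter_plate below 0.1 N).
It fails at once if the tool pushes the plate with more than 18 N (contact force between pusher and filter_plate above 18 N).
It fails at once if the gripper or arm touches the plate (contact force between any of the fingers, the arm and filter_plate above 0.5 N).
It fails at once if the plate is lifted or tipped (height (world z) of filter_plate above 0.147 m or angle between filter_plate's own z axis and vertical above 0.12 rad).
It fails at once if the brass tin is moved more than 15 mm (distance of brass_tin from where it was at the start of the episode above 0.015 m).
It also fails if it takes over 72 s, if anything falls off the work surface, if the arm or the gripper's body presses on something with over 40 N, if the wrist force passes 120 N, or if a joint passes its speed limit or range.

## Working session

There is one attempt and no reset: what is moved stays moved. The work goes in short steps, Python scripts to look and compute and a tool call to move; the robot and the scene stay as the last step left them, time stands still between calls to the robot, and variables do not carry over. Pictures are saved under pics/ and viewed, at most 11 in all, crops included, and the job is handed in when it is done.

Besides the shell and the picture viewer there is one more tool, called after "Request:" by a JSON object that holds its "op" and its "data", one argument or row to a line. step_arm: Moves the arm, as the interface text tells. Its arguments: {"type":"object","properties":{"targets":{"type":"array","items":{"type":"object","properties":{"angular":{"type":"array","items":{"type":"number","minimum":-1,"maximum":1}},"dp":{"type":"array","items":{"type":"number","minimum":-1,"maximum":1}},"fingers":{"type":"number"}}}},"newtons":{"type":"number"}},"required":["targets"]}

```bash
mkdir -p pics; cat > h.py <<'E'
import numpy as np, cv2
from bench import sense, snapshot, camera_params, hand_in, masks_of, pinpoint
def ray(cam,px,P=None):
    P=P or camera_params(cam); f=192/np.tan(np.radians(P["vfov"])/2)
    R=np.array(P["R"]);t=np.array(P["t"])
    d=R.T@np.array([(px[0]-P["cx"])/f,(px[1]-P["cy"])/f,1]); return -R.T@t,d
def onz(cam,px,z,P=None):
    o,d=ray(cam,px,P); return o+d*(z-o[2])/d[2]
def proj(cam,X,P=None):
    P=P or camera_params(cam); f=192/np.tan(np.radians(P["vfov"])/2)
    c=np.array(P["R"])@np.array(X)+np.array(P["t"]); return [P["cx"]+f*c[0]/c[2],P["cy"]+f*c[1]/c[2]]
E
cat > a.py <<'E'
from h import *
s=sense();print(s)
ims=[]
for c in ["scene","top"]:
    im=snapshot(c); ims.append(im); 
    for l,z in [("pusher",128),("brass_tin",128),("jig",128),("jig_corner",140),("filter_plate",140),("plate_far_edge",145),("plate_right_edge",145)]:
        for r in pinpoint(c,l)[:3]: print(c,l,round(r["conf"],2),np.round(r["at"]),np.round(onz(c,r["at"],z),1))
cv2.imwrite("pics/a.png",cv2.resize(np.vstack(ims),(800*512//512,1200))[:, :]) 
cv2.imwrite("pics/a.png",cv2.resize(np.hstack(ims),(800,300)))
cv2.imwrite("pics/t.png",cv2.resize(ims[1],(800,600)))
E
python3 a.py
```

```text
{'time': 0.0, 'joint_pos': array([ 5.96804713e+01,  7.51490778e+00,  8.53306312e+01, -1.61905124e-03,
        8.72607374e+01, -4.89546530e+00]), 'qd': array([-0.01967407, -0.11157954, -0.03899609, -0.09136809, -0.08333819,
       -0.05211161]), 'joint_efforts': array([ 1.47638848e-04, -5.69449604e+01, -5.00518441e+01, -5.21433394e-04,
        1.59176567e-02, -2.90329092e-05]), 'tool_pos': array([257.31942423, 541.40658572, 230.23355705]), 'tcp_rot': array([-1.79893973e+02, -7.45826213e-03,  1.54576009e+02]), 'ft_force': array([-0.62914134,  0.3733434 , -0.84365629]), 'wrist_torque': array([ 0.03177172,  0.00253093, -0.01049937]), 'grip_force': 0.0, 'finger_gap': 85.0922129588397}
scene pusher 0.72 [221. 268.] [ 193.  -323.2  128. ]
scene pusher 0.62 [223. 176.] [ 447.1 -130.2  128. ]
scene brass_tin 0.77 [170. 156.] [442.5  42.9 128. ]
scene jig 0.79 [334. 188.] [ 556.6 -379.6  128. ]
scene jig_corner 0.98 [369. 184.] [ 601.7 -445.1  140. ]
scene filter_plate 0.89 [331. 185.] [ 547.5 -374.1  140. ]
scene plate_far_edge 0.83 [329. 179.] [ 559.7 -361.5  145. ]
scene plate_right_edge 0.94 [351. 186.] [ 566.1 -416.7  145. ]
top pusher 0.73 [231. 198.] [ 446.9 -144.3  128. ]
top pusher 0.71 [271. 258.] [ 303.5 -235.4  128. ]
top pusher 0.67 [326. 141.] [ 578.4 -378.6  128. ]
top brass_tin 0.55 [150. 205.] [437.   49.2 128. ]
top jig 0.79 [329. 154.] [ 546.4 -384.4  128. ]
top jig 0.2 [342. 152.] [ 549.9 -415.8  128. ]
top jig_corner 0.82 [354. 127.] [ 607.5 -444.1  140. ]
top filter_plate 0.57 [327. 158.] [ 536.4 -376.6  140. ]
top plate_far_edge 0.82 [324. 142.] [ 574.3 -370.8  145. ]
top plate_right_edge 0.65 [343. 153.] [ 545.5 -414.6  145. ]
```

View pics/t.png

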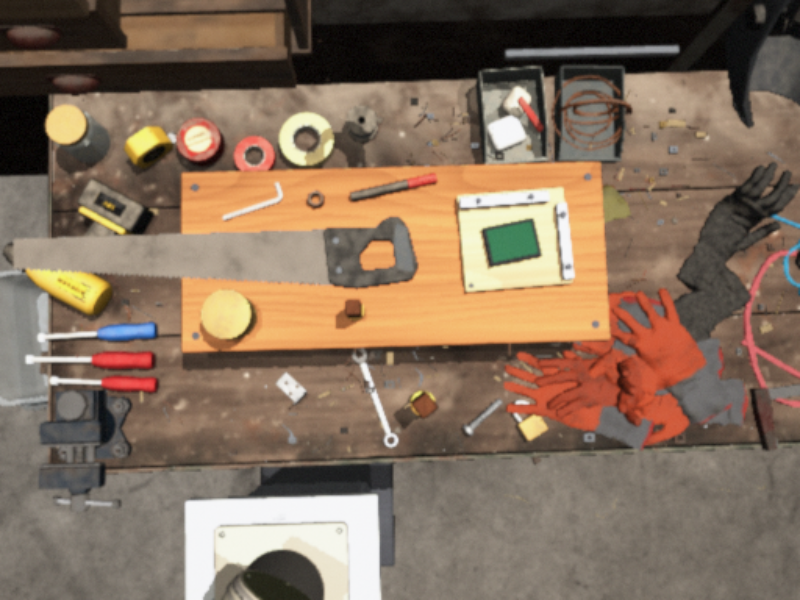

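View pics/a.png

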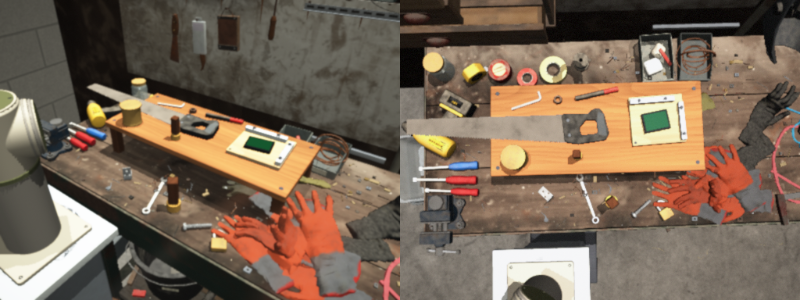

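Candidates for the pusher: (a) one on the riser, scene (223,176), top (227,198). (b) one on the bench, scene (221,268), top (271,258), which looks taller. The description needs it standing on the riser, so (a) fits. I'll confirm that with a crop and a size estimate.

```bash
cat > b.py <<'E'
from h import *
sc=snapshot("scene"); 
for l in ["pusher"]:
  for r in masks_of("scene",l)[:3]:
    ys,xs=np.nonzero(r["pixels"]); print("scene",l,r["conf"],xs.min(),xs.max(),ys.min(),ys.max())
tp=snapshot("top")
for l,z in [("pusher",200),("filter_plate",150),("jig",140),("stop_far",154),("stop_right",154),("brass_tin",198)]:
  try:
   for r in masks_of("top",l)[:3]:
    c,_=cv2.findContours(r["pixels"].astype(np.uint8),0,2); c=max(c,key=cv2.contourArea)
    W=np.array([onz("top",p[0],z)[:2] for p in c],np.float32)
    rc=cv2.minAreaRect(W); print(l,round(r["conf"],2),np.round(r["at"]),rc)
  except Exception as e: print(l,e)
for h in (0,77): print(proj("scene",[447,-138,128+h]),proj("top",[447,-138,128+h]))
a=cv2.resize(sc[140:290,180:280],(400,600)); b=cv2.resize(tp[160:280,205:285],(400,600))
cv2.imwrite("pics/c.png",np.hstack([a,b]))
E
python3 b.py
```

```text
scene pusher 0.92 219 230 148 180
scene pusher 0.79 213 231 227 272
pusher 0.68 [229. 198.] ((441.3547058105469, -140.3379669189453), (29.130983352661133, 31.54068946838379), 88.68846130371094)
pusher 0.47 [328. 158.] ((532.383056640625, -368.2385559082031), (58.652889251708984, 78.80642700195312), 9.730055809020996)
filter_plate 0.74 [326. 158.] ((541.1378173828125, -376.4881286621094), (62.605674743652344, 84.7447509765625), 8.55819034576416)
jig 0.72 [328. 141.] ((545.9010009765625, -383.0806884765625), (156.463134765625, 170.82858276367188), 3.233487129211426)
jig 0.52 [328. 157.] ((543.3421020507812, -378.4541015625), (61.5815544128418, 80.88017272949219), 8.72400188446045)
stop_far it knows: brass_tin, filter_plate, jig, jig_corner, plate_far_edge, plate_right_edge, pusher, riser
stop_right it knows: brass_tin, filter_plate, jig, jig_corner, plate_far_edge, plate_right_edge, pusher, riser
brass_tin 0.77 [145. 203.] ((438.9910888671875, 41.43960189819336), (78.69088745117188, 69.69164276123047), 88.35023498535156)
[np.float64(225.16833771769038), np.float64(176.81592599232502)] [np.float64(227.97549985379837), np.float64(198.14372450513437)]
[np.float64(224.2863144802445), np.float64(149.39235758756692)] [np.float64(226.2799524123761), np.float64(195.32072085317117)]
```

View pics/c.png

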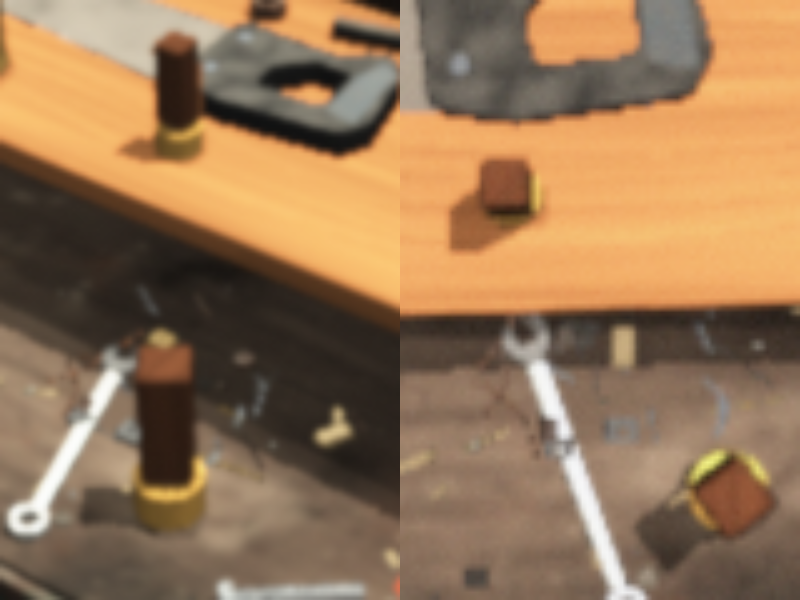

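The riser one projects at exactly 77 mm tall (rows 148–177), and the bench one is clearly bigger. So the target is the riser pusher at about (443,-139). Moving there now.

Request:
{"op": "step_arm", "data": {
  "targets": [
    {"dp": [-0.12, -0.12, -0.1], "fingers": 0},
    {"dp": [-0.25, -0.25, -0.2], "fingers": 0},
    {"dp": [-0.4, -0.4, -0.3], "fingers": 0},
    {"dp": [-0.55, -0.55, -0.35], "fingers": 0},
    {"dp": [-0.7, -0.7, -0.35], "fingers": 0},
    {"dp": [-0.85, -0.85, -0.35], "fingers": 0},
    {"dp": [-1, -1, -0.35], "fingers": 0},
    {"dp": [-1, -1, -0.35], "fingers": 0}
  ]
}}

```text
validation failed for argument at $.ta...
```

Request:
{"op": "step_arm", "data": {
  "targets": [
    {"dp": [-0.12, -0.12, 0], "fingers": 0},
    {"dp": [-0.25, -0.25, 0], "fingers": 0},
    {"dp": [-0.4, -0.4, 0], "fingers": 0},
    {"dp": [-0.55, -0.55, 0], "fingers": 0},
    {"dp": [-0.7, -0.7, 0], "fingers": 0},
    {"dp": [-0.85, -0.85, 0], "fingers": 0},
    {"dp": [-1, -1, 0], "fingers": 0},
    {"dp": [-1, -1, 0], "fingers": 0}
  ]
}}

```text
validation failed for argument at $.ta...
```

Request:
{"op": "step_arm", "data": {
  "targets": [
    {"angular": [0, 0, 0], "dp": [-0.12, -0.12, -0.1], "fingers": 0},
    {"angular": [0, 0, 0], "dp": [-0.25, -0.25, -0.2], "fingers": 0},
    {"angular": [0, 0, 0], "dp": [-0.4, -0.4, -0.3], "fingers": 0},
    {"angular": [0, 0, 0], "dp": [-0.55, -0.55, -0.35], "fingers": 0},
    {"angular": [0, 0, 0], "dp": [-0.7, -0.7, -0.35], "fingers": 0},
    {"angular": [0, 0, 0], "dp": [-0.85, -0.85, -0.35], "fingers": 0},
    {"angular": [0, 0, 0], "dp": [-1, -1, -0.35], "fingers": 0},
    {"angular": [0, 0, 0], "dp": [-1, -1, -0.35], "fingers": 0}
  ]
}}

```text
time: 2.15
tool_pos: [353.3, 273.3, 301.6]
tcp_rot: [180.0, 0.1, 154.4]
ft_force: [0.3, 0.5, -0.0]
finger_gap: 85.4
grip_force: 0.0
```

Request:
{"op": "step_arm", "data": {
  "targets": [
    {"angular": [0, 0, 0], "dp": [-0.12, -0.12, 0], "fingers": 0},
    {"angular": [0, 0, 0], "dp": [-0.25, -0.25, 0], "fingers": 0},
    {"angular": [0, 0, 0], "dp": [-0.4, -0.4, 0], "fingers": 0},
    {"angular": [0, 0, 0], "dp": [-0.55, -0.55, 0], "fingers": 0},
    {"angular": [0, 0, 0], "dp": [-0.7, -0.7, 0], "fingers": 0},
    {"angular": [0, 0, 0], "dp": [-0.85, -0.85, 0], "fingers": 0},
    {"angular": [0, 0, 0], "dp": [-1, -1, 0], "fingers": 0},
    {"angular": [0, 0, 0], "dp": [-1, -1, 0], "fingers": 0}
  ]
}}

```text
time: 3.15
tool_pos: [447.7, 7.4, 301.1]
tcp_rot: [-180.0, -0.0, 154.4]
ft_force: [0.3, 0.2, 0.0]
finger_gap: 85.5
grip_force: 0.0
```

Request:
{"op": "step_arm", "data": {
  "targets": [
    {"angular": [0, 0, -0.03], "dp": [-0.05, -0.11, 0], "fingers": 0},
    {"angular": [0, 0, -0.06], "dp": [-0.1, -0.22, 0], "fingers": 0},
    {"angular": [0, 0, -0.09], "dp": [-0.15, -0.34, 0], "fingers": 0},
    {"angular": [0, 0, -0.12], "dp": [-0.2, -0.45, 0], "fingers": 0},
    {"angular": [0, 0, -0.15], "dp": [-0.25, -0.56, 0], "fingers": 0},
    {"angular": [0, 0, -0.16], "dp": [-0.29, -0.67, 0], "fingers": 0},
    {"angular": [0, 0, -0.16], "dp": [-0.29, -0.67, 0], "fingers": 0},
    {"angular": [0, 0, -0.16], "dp": [-0.29, -0.67, 0], "fingers": 0}
  ]
}}

```text
time: 4.15
tool_pos: [442.2, -135.8, 301.3]
tcp_rot: [180.0, 0.0, -176.6]
ft_force: [0.8, 0.2, 0.4]
finger_gap: 85.5
grip_force: 0.0
```

```bash
cat > c.py <<'E'
from h import *
s=sense();print(s["tool_pos"],s["tcp_rot"]);P=camera_params("wrist"); im=snapshot("wrist")
print("cam",-np.array(P["R"]).T@P["t"])
for l,z in [("pusher",128),("jig_corner",140),("plate_far_edge",145),("plate_right_edge",145),("filter_plate",140)]:
    for r in pinpoint("wrist",l)[:2]: print(l,round(r["conf"],2),np.round(r["at"]),np.round(onz("wrist",r["at"],z,P),1))
for l,z in [("pusher",205),("filter_plate",150),("jig",140)]:
   for r in masks_of("wrist",l)[:2]:
    c,_=cv2.findContours(r["pixels"].astype(np.uint8),0,2); c=max(c,key=cv2.contourArea)
    W=np.array([onz("wrist",p[0],z,P)[:2] for p in c],np.float32)
    print(l,round(r["conf"],2),np.round(r["at"]),cv2.minAreaRect(W))
cv2.imwrite("pics/w1.png",cv2.resize(im,(800,600)))
E
python3 c.py
```

```text
[ 442.22664397 -135.77854353  301.31627763] [ 1.79964359e+02  9.32166655e-03 -1.76624318e+02]
cam [ 363.45882544 -141.07681148  443.68788094]
pusher 0.84 [254. 171.] [ 444.2 -138.9  128. ]
pusher 0.58 [191.  43.] [ 316.5 -208.6  128. ]
jig_corner 0.58 [  2. 284.] [ 605.7 -445.2  140. ]
plate_far_edge 0.59 [ 55. 263.] [ 566.8 -370.2  145. ]
plate_right_edge 0.58 [ 11. 248.] [ 549.5 -418.5  145. ]
filter_plate 0.88 [ 48. 242.] [ 541.9 -378.   140. ]
pusher 0.9 [179.  37.] ((322.86773681640625, -202.86282348632812), (42.771995544433594, 24.529361724853516), 55.72811508178711)
pusher 0.66 [252. 182.] ((434.79901123046875, -137.51358032226562), (39.98016357421875, 24.243478775024414), 3.361037492752075)
filter_plate 0.68 [ 42. 243.] ((539.5466918945312, -374.844482421875), (63.23861312866211, 85.78567504882812), 10.82921314239502)
jig 0.86 [ 76. 237.] ((546.9913940429688, -374.961181640625), (160.68040466308594, 159.4152069091797), 2.293069362640381)
```

View pics/w1.png

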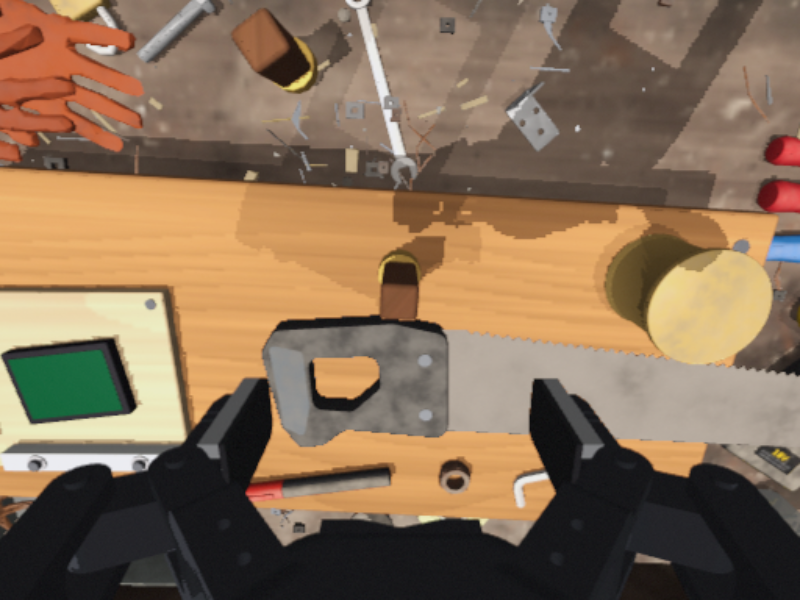

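The wrist view shows the target pusher at (400,285) in the enlarged picture, square to the gripper and just in front of the saw handle. The other pusher is at (275,50), on the bench. The plate is at (70,380) on the jig. Next I descend and grip.

Request:
{"op": "step_arm", "data": {
  "targets": [
    {"angular": [0, 0, 0], "dp": [-0.008, -0.016, 0.1], "fingers": 0},
    {"angular": [0, 0, 0], "dp": [-0.008, -0.016, 0.2], "fingers": 0},
    {"angular": [0, 0, 0], "dp": [-0.008, -0.016, 0.3], "fingers": 0},
    {"angular": [0, 0, 0], "dp": [-0.008, -0.016, 0.4], "fingers": 0},
    {"angular": [0, 0, 0], "dp": [-0.008, -0.016, 0.5], "fingers": 0},
    {"angular": [0, 0, 0], "dp": [-0.008, -0.016, 0.58], "fingers": 0},
    {"angular": [0, 0, 0], "dp": [-0.008, -0.016, 0.64], "fingers": 0},
    {"angular": [0, 0, 0], "dp": [-0.008, -0.016, 0.665], "fingers": 0}
  ]
}}

```text
time: 5.6
tool_pos: [443.4, -140.0, 167.4]
tcp_rot: [180.0, -0.0, -176.6]
ft_force: [0.3, 0.2, 0.1]
finger_gap: 85.1
grip_force: 0.0
```

Request:
{"op": "step_arm", "data": {
  "newtons": 30,
  "targets": [
    {"angular": [0, 0, 0], "dp": [0, 0, 0], "fingers": 0.4},
    {"angular": [0, 0, 0], "dp": [0, 0, 0], "fingers": 0.5},
    {"angular": [0, 0, 0], "dp": [0, 0, 0], "fingers": 0.6},
    {"angular": [0, 0, 0], "dp": [0, 0, 0], "fingers": 0.7},
    {"angular": [0, 0, 0], "dp": [0, 0, 0], "fingers": 0.8},
    {"angular": [0, 0, 0], "dp": [0, 0, 0], "fingers": 0.9},
    {"angular": [0, 0, 0], "dp": [0, 0, 0], "fingers": 1},
    {"angular": [0, 0, 0], "dp": [0, 0, 0], "fingers": 1}
  ]
}}

```text
time: 6.6
tool_pos: [443.8, -140.1, 168.4]
tcp_rot: [-180.0, 0.0, -176.6]
ft_force: [0.9, -0.2, 1.2]
finger_gap: 21.3
grip_force: 36.0
```

Request:
{"op": "step_arm", "data": {
  "newtons": 110,
  "targets": [
    {"angular": [0, 0, 0], "dp": [0, 0, 0], "fingers": 1},
    {"angular": [0, 0, 0], "dp": [0, 0, -0.15], "fingers": 1},
    {"angular": [0, 0, 0], "dp": [0, 0, -0.35], "fingers": 1},
    {"angular": [0, 0, 0], "dp": [0, -0.2, -0.35], "fingers": 1},
    {"angular": [0, 0, 0], "dp": [-0.04, -0.4, -0.35], "fingers": 1},
    {"angular": [0, 0, 0], "dp": [-0.08, -0.6, -0.35], "fingers": 1},
    {"angular": [0, 0, 0], "dp": [-0.13, -0.8, -0.35], "fingers": 1},
    {"angular": [0, 0, 0], "dp": [-0.13, -0.9, -0.35], "fingers": 1}
  ]
}}

```text
time: 7.6
tool_pos: [480.2, -319.9, 237.3]
tcp_rot: [180.0, -0.1, -176.7]
ft_force: [0.8, 0.6, -1.9]
finger_gap: 20.9
grip_force: 107.8
```

Request:
{"op": "step_arm", "data": {
  "targets": [
    {"angular": [0, 0, 0], "dp": [0, -0.1, 0], "fingers": 1},
    {"angular": [0, 0, 0], "dp": [0, -0.2, 0], "fingers": 1},
    {"angular": [0, 0, 0], "dp": [0, -0.288, 0], "fingers": 1},
    {"angular": [0, 0, 0], "dp": [0, -0.288, 0.1], "fingers": 1},
    {"angular": [0, 0, 0], "dp": [0, -0.288, 0.18], "fingers": 1},
    {"angular": [0, 0, 0], "dp": [0, -0.288, 0.24], "fingers": 1},
    {"angular": [0, 0, 0], "dp": [0, -0.288, 0.265], "fingers": 1},
    {"angular": [0, 0, 0], "dp": [0, -0.288, 0.265], "fingers": 1}
  ]
}}

```text
time: 8.6
tool_pos: [483.6, -375.4, 185.0]
tcp_rot: [180.0, -0.0, -176.6]
ft_force: [-0.3, 1.7, -0.9]
finger_gap: 20.6
grip_force: 108.0
```

```bash
cat > d.py <<'E'
from h import *
import sys
s=sense();print(s["tool_pos"],s["ft_force"])
ims=[]
for cam in ["top","scene","wrist"]:
    P=camera_params(cam); im=snapshot(cam); ims.append(im)
    for l,z in [("pusher",144),("jig_corner",140),("plate_far_edge",145),("plate_right_edge",145),("filter_plate",140)]:
        for r in pinpoint(cam,l)[:2]: print(cam,l,round(r["conf"],2),np.round(r["at"]),np.round(onz(cam,r["at"],z,P),1))
    if cam!="scene":
        for r in masks_of(cam,"filter_plate")[:1]:
            c,_=cv2.findContours(r["pixels"].astype(np.uint8),0,2); c=max(c,key=cv2.contourArea)
            print(cv2.minAreaRect(np.array([onz(cam,p[0],150,P)[:2] for p in c],np.float32)))
u,v=map(int,proj("top",[545,-385,140])); a=cv2.resize(ims[0][max(v-50,0):v+50,u-65:u+65],(400,308),interpolation=cv2.INTER_CUBIC)
b=cv2.resize(ims[2],(400,308))
cv2.imwrite(sys.argv[1],np.hstack([a,b]))
E
python3 d.py pics/d1.png
```

```text
[ 483.62479525 -375.36404911  184.95918429] [-0.30898015  1.68090372 -0.91453898]
top jig_corner 0.93 [356. 126.] [ 610.8 -450.   140. ]
top plate_far_edge 0.65 [324. 142.] [ 572.3 -370.5  145. ]
top filter_plate 0.67 [328. 156.] [ 540.9 -378.3  140. ]
((522.7194213867188, -358.8382263183594), (16.675039291381836, 35.5770263671875), 43.27960968017578)
scene pusher 0.6 [320. 196.] [ 488.8 -374.3  144. ]
scene pusher 0.55 [224. 266.] [ 187.6 -335.3  144. ]
scene jig_corner 0.87 [369. 183.] [ 606.7 -444.1  140. ]
scene plate_far_edge 0.71 [332. 178.] [ 571.2 -364.   145. ]
scene plate_right_edge 0.69 [348. 188.] [ 551.  -413.9  145. ]
scene plate_right_edge 0.56 [330. 178.] [ 566.7 -362.3  145. ]
scene filter_plate 0.81 [335. 187.] [ 546.5 -384.3  140. ]
wrist pusher 0.67 [254. 219.] [ 486.5 -377.8  144. ]
wrist jig_corner 0.95 [168. 343.] [ 604.4 -442.7  140. ]
wrist plate_far_edge 0.73 [256. 318.] [ 570.7 -371.   145. ]
wrist plate_right_edge 0.75 [169. 343.] [ 599.6 -440.4  145. ]
((562.2702026367188, -372.1586608886719), (18.619478225708008, 43.758567810058594), 3.3662350177764893)
```

View pics/d1.png

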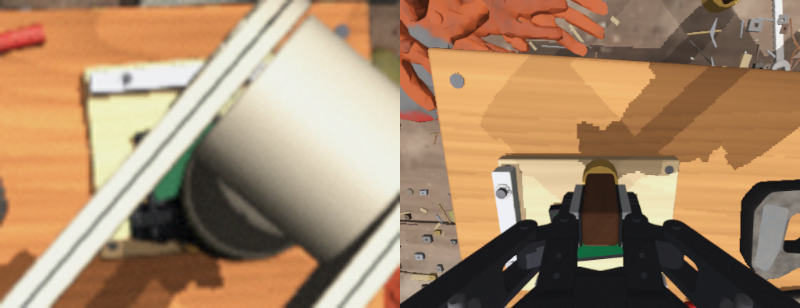

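The tool is held with its foot over the board's near edge (wrist crop (600,170)) and the plate ahead of it. Next I lower it and start the push towards the far stop.

Request:
{"op": "step_arm", "data": {
  "targets": [
    {"angular": [0, 0, 0], "dp": [0, 0, 0.008], "fingers": 1},
    {"angular": [0, 0, 0], "dp": [0, 0, 0.016], "fingers": 1},
    {"angular": [0, 0, 0], "dp": [-0.015, 0, 0.016], "fingers": 1},
    {"angular": [0, 0, 0], "dp": [-0.03, 0, 0.016], "fingers": 1},
    {"angular": [0, 0, 0], "dp": [-0.045, 0, 0.016], "fingers": 1},
    {"angular": [0, 0, 0], "dp": [-0.06, 0, 0.016], "fingers": 1},
    {"angular": [0, 0, 0], "dp": [-0.07, 0, 0.016], "fingers": 1},
    {"angular": [0, 0, 0], "dp": [-0.08, 0, 0.016], "fingers": 1}
  ]
}}

```text
time: 10.6
tool_pos: [499.6, -374.9, 182.1]
tcp_rot: [180.0, -0.0, -176.6]
ft_force: [-1.9, 0.3, -1.1]
finger_gap: 20.7
grip_force: 108.0
```

Request:
{"op": "step_arm", "data": {
  "targets": [
    {"angular": [0, 0, 0], "dp": [-0.008, 0, 0], "fingers": 1},
    {"angular": [0, 0, 0], "dp": [-0.015, 0, 0], "fingers": 1},
    {"angular": [0, 0, 0], "dp": [-0.022, 0, 0], "fingers": 1},
    {"angular": [0, 0, 0], "dp": [-0.03, 0, 0], "fingers": 1},
    {"angular": [0, 0, 0], "dp": [-0.035, 0, 0], "fingers": 1},
    {"angular": [0, 0, 0], "dp": [-0.04, 0, 0], "fingers": 1},
    {"angular": [0, 0, 0], "dp": [-0.045, 0, 0], "fingers": 1},
    {"angular": [0, 0, 0], "dp": [-0.05, 0, 0], "fingers": 1}
  ]
}}

```text
time: 11.6
tool_pos: [509.7, -374.3, 182.1]
tcp_rot: [180.0, -0.0, -176.6]
ft_force: [-1.9, 0.8, -0.5]
finger_gap: 20.7
grip_force: 108.0
```

Request:
{"op": "step_arm", "data": {
  "targets": [
    {"angular": [0, 0, 0], "dp": [-0.005, 0, 0], "fingers": 1},
    {"angular": [0, 0, 0], "dp": [-0.01, 0, 0], "fingers": 1},
    {"angular": [0, 0, 0], "dp": [-0.015, 0, 0], "fingers": 1},
    {"angular": [0, 0, 0], "dp": [-0.02, 0, 0], "fingers": 1},
    {"angular": [0, 0, 0], "dp": [-0.025, 0, 0], "fingers": 1},
    {"angular": [0, 0, 0], "dp": [-0.03, 0, 0], "fingers": 1},
    {"angular": [0, 0, 0], "dp": [-0.033, 0, 0], "fingers": 1},
    {"angular": [0, 0, 0], "dp": [-0.035, 0, 0], "fingers": 1}
  ]
}}

```text
time: 12.6
tool_pos: [516.6, -373.8, 182.1]
tcp_rot: [180.0, -0.0, -176.6]
ft_force: [-1.4, 0.5, -0.6]
finger_gap: 20.6
grip_force: 108.0
```

```bash
python3 d.py pics/d2.png
```

```text
[ 516.63184403 -373.84718692  182.07250838] [-1.38940624  0.48815875 -0.64669956]
top pusher 0.52 [326. 166.] [ 514.5 -372.5  144. ]
top plate_far_edge 0.62 [327. 149.] [ 555.8 -376.3  145. ]
top plate_far_edge 0.57 [324. 132.] [ 597.  -372.1  145. ]
top filter_plate 0.63 [325. 147.] [ 561.9 -372.7  140. ]
scene pusher 0.84 [222. 269.] [ 180.  -336.8  144. ]
scene pusher 0.83 [326. 191.] [ 515.1 -377.1  144. ]
scene jig_corner 0.75 [366. 182.] [ 606.2 -436.8  140. ]
scene plate_far_edge 0.92 [337. 177.] [ 582.5 -372.3  145. ]
scene plate_right_edge 0.79 [356. 182.] [ 586.9 -419.1  145. ]
scene filter_plate 0.57 [337. 185.] [ 555.8 -386.5  140. ]
wrist pusher 0.78 [254. 218.] [ 516.9 -375.8  144. ]
wrist plate_far_edge 0.9 [252. 308.] [ 591.2 -372.7  145. ]
wrist plate_right_edge 0.95 [191. 275.] [ 564.5 -418.9  145. ]
((544.3917236328125, -415.6542053222656), (15.408793449401855, 35.02164077758789), 68.6760482788086)
```

View pics/d2.png

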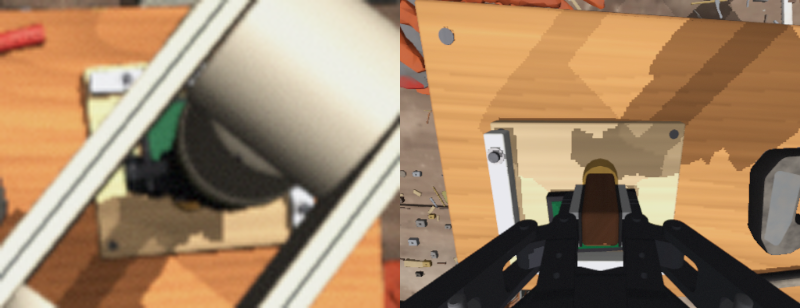

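The plate is being pushed straight ahead with its near edge roughly square to the jig (wrist crop (565,205)). About 8 mm remain, so I'm creeping.

Request:
{"op": "step_arm", "data": {
  "targets": [
    {"angular": [0, 0, 0], "dp": [-0.003, 0, 0], "fingers": 1},
    {"angular": [0, 0, 0], "dp": [-0.006, 0, 0], "fingers": 1},
    {"angular": [0, 0, 0], "dp": [-0.009, 0, 0], "fingers": 1},
    {"angular": [0, 0, 0], "dp": [-0.011, 0, 0], "fingers": 1},
    {"angular": [0, 0, 0], "dp": [-0.014, 0, 0], "fingers": 1},
    {"angular": [0, 0, 0], "dp": [-0.016, 0, 0], "fingers": 1},
    {"angular": [0, 0, 0], "dp": [-0.018, 0, 0], "fingers": 1},
    {"angular": [0, 0, 0], "dp": [-0.02, 0, 0], "fingers": 1}
  ]
}}

```text
time: 14.6
tool_pos: [520.6, -373.6, 182.1]
tcp_rot: [180.0, -0.0, -176.6]
ft_force: [-0.9, 0.3, -1.3]
finger_gap: 20.7
grip_force: 108.0
```

Request:
{"op": "step_arm", "data": {
  "targets": [
    {"angular": [0, 0, 0], "dp": [-0.001, 0, 0], "fingers": 1},
    {"angular": [0, 0, 0], "dp": [-0.002, 0, 0], "fingers": 1},
    {"angular": [0, 0, 0], "dp": [-0.003, 0, 0], "fingers": 1},
    {"angular": [0, 0, 0], "dp": [-0.004, 0, 0], "fingers": 1},
    {"angular": [0, 0, 0], "dp": [-0.005, 0, 0], "fingers": 1},
    {"angular": [0, 0, 0], "dp": [-0.006, 0, 0], "fingers": 1},
    {"angular": [0, 0, 0], "dp": [-0.007, 0, 0], "fingers": 1},
    {"angular": [0, 0, 0], "dp": [-0.008, 0, 0], "fingers": 1}
  ]
}}

```text
time: 15.6
tool_pos: [522.2, -373.5, 182.1]
tcp_rot: [180.0, -0.0, -176.6]
ft_force: [-2.3, 0.5, -1.3]
finger_gap: 20.7
grip_force: 108.0
```

Request:
{"op": "step_arm", "data": {
  "targets": [
    {"angular": [0, 0, 0], "dp": [-0.001, 0, 0], "fingers": 1},
    {"angular": [0, 0, 0], "dp": [-0.002, 0, 0], "fingers": 1},
    {"angular": [0, 0, 0], "dp": [-0.003, 0, 0], "fingers": 1},
    {"angular": [0, 0, 0], "dp": [-0.004, 0, 0], "fingers": 1},
    {"angular": [0, 0, 0], "dp": [-0.005, 0, 0], "fingers": 1},
    {"angular": [0, 0, 0], "dp": [-0.006, 0, 0], "fingers": 1},
    {"angular": [0, 0, 0], "dp": [-0.007, 0, 0], "fingers": 1},
    {"angular": [0, 0, 0], "dp": [-0.008, 0, 0], "fingers": 1}
  ]
}}

```text
time: 16.6
tool_pos: [523.3, -373.4, 182.1]
tcp_rot: [180.0, -0.1, -176.6]
ft_force: [-6.1, 1.4, 1.7]
finger_gap: 20.6
grip_force: 108.4
```

Request:
{"op": "step_arm", "data": {
  "targets": [
    {"angular": [0, 0, 0], "dp": [-0.0005, 0, 0], "fingers": 1},
    {"angular": [0, 0, 0], "dp": [-0.001, 0, 0], "fingers": 1},
    {"angular": [0, 0, 0], "dp": [-0.0015, 0, 0], "fingers": 1},
    {"angular": [0, 0, 0], "dp": [-0.002, 0, 0], "fingers": 1},
    {"angular": [0, 0, 0], "dp": [-0.002, 0, 0], "fingers": 1},
    {"angular": [0, 0, 0], "dp": [-0.002, 0, 0], "fingers": 1},
    {"angular": [0, 0, 0], "dp": [-0.002, 0, 0], "fingers": 1},
    {"angular": [0, 0, 0], "dp": [-0.002, 0, 0], "fingers": 1}
  ]
}}

```text
time: 17.6
tool_pos: [523.5, -373.3, 182.1]
tcp_rot: [180.0, -0.1, -176.6]
ft_force: [-6.2, 1.5, 2.7]
finger_gap: 20.8
grip_force: 108.5
```

```bash
python3 d.py pics/d3.png; python3 - <<'E'
from h import *
P=camera_params("wrist"); im=snapshot("wrist"); cv2.imwrite("pics/d3.png",cv2.resize(im[130:370,120:440],(800,600),interpolation=cv2.INTER_CUBIC)); print(sense()["ft_force"])
E
```

```text
[ 523.50202084 -373.26997626  182.07085064] [-6.24522643  1.52694059  2.72277922]
top pusher 0.45 [328. 162.] [ 525.4 -377.2  144. ]
top plate_far_edge 0.54 [329. 131.] [ 599.6 -383.4  145. ]
top filter_plate 0.61 [328. 147.] [ 561.4 -379.6  140. ]
((573.26513671875, -355.37542724609375), (22.211816787719727, 50.665809631347656), 61.47353744506836)
scene pusher 0.8 [325. 187.] [ 526.6 -368.   144. ]
scene pusher 0.71 [221. 267.] [ 184.7 -331.8  144. ]
scene jig_corner 0.84 [368. 184.] [ 601.6 -443.6  140. ]
scene plate_far_edge 0.91 [338. 174.] [ 596.2 -368.4  145. ]
scene plate_right_edge 0.91 [353. 183.] [ 578.6 -415.4  145. ]
scene filter_plate 0.9 [338. 181.] [ 573.3 -380.1  140. ]
wrist pusher 0.6 [257. 217.] [ 523.2 -373.2  144. ]
wrist plate_far_edge 0.91 [250. 308.] [ 597.9 -374.3  145. ]
wrist plate_right_edge 0.77 [191. 276.] [ 572.1 -418.4  145. ]
((549.4506225585938, -414.90576171875), (17.86248016357422, 38.684730529785156), 62.12663269042969)
[-6.10539076  1.69180894  2.92460652]
```

View pics/d3.png

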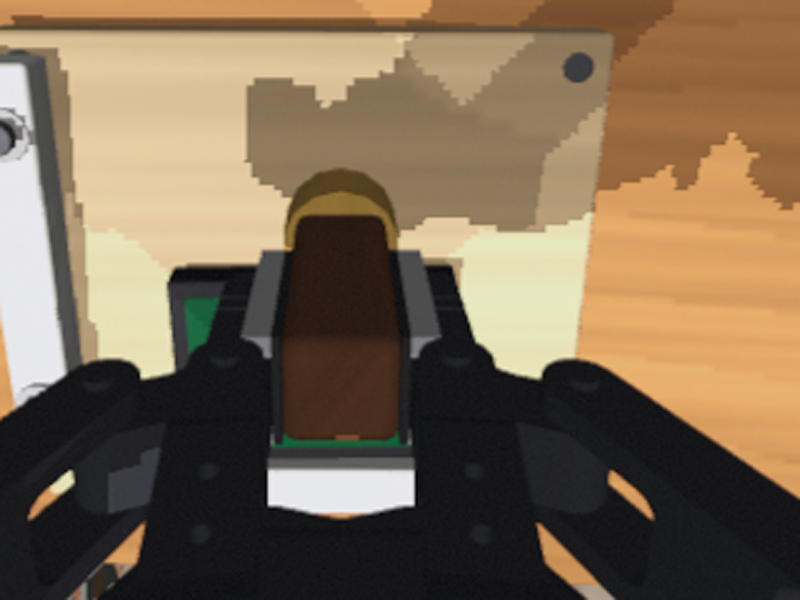

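The view shows the far edge at the stop, with the plate's near edge (row 267 at both visible ends) parallel to the board edge, within about 1°. The force is 6 N. One slight extra press confirms the seat.

Request:
{"op": "step_arm", "data": {
  "targets": [
    {"angular": [0, 0, 0], "dp": [-0.0005, 0, 0], "fingers": 1},
    {"angular": [0, 0, 0], "dp": [-0.001, 0, 0], "fingers": 1},
    {"angular": [0, 0, 0], "dp": [-0.0015, 0, 0], "fingers": 1},
    {"angular": [0, 0, 0], "dp": [-0.002, 0, 0], "fingers": 1},
    {"angular": [0, 0, 0], "dp": [-0.003, 0, 0], "fingers": 1},
    {"angular": [0, 0, 0], "dp": [-0.003, 0, 0], "fingers": 1},
    {"angular": [0, 0, 0], "dp": [-0.003, 0, 0], "fingers": 1},
    {"angular": [0, 0, 0], "dp": [-0.003, 0, 0], "fingers": 1}
  ]
}}

```text
time: 19.65
tool_pos: [523.9, -373.2, 182.1]
tcp_rot: [180.0, -0.1, -176.6]
ft_force: [-7.6, 1.5, 3.2]
finger_gap: 20.8
grip_force: 108.5
```

Request:
{"op": "step_arm", "data": {
  "targets": [
    {"angular": [0, 0, 0], "dp": [0.015, 0, 0], "fingers": 1},
    {"angular": [0, 0, 0], "dp": [0.05, 0, 0], "fingers": 1},
    {"angular": [0, 0, 0], "dp": [0.05, 0.06, 0], "fingers": 1},
    {"angular": [0, 0, 0], "dp": [0.05, 0.13, 0], "fingers": 1},
    {"angular": [0, 0, 0], "dp": [0.05, 0.2, 0], "fingers": 1},
    {"angular": [0, 0, 0], "dp": [0.05, 0.26, 0], "fingers": 1},
    {"angular": [0, 0, 0], "dp": [0.05, 0.3, 0], "fingers": 1},
    {"angular": [0, 0, 0], "dp": [0.05, 0.3, 0], "fingers": 1}
  ]
}}

```text
time: 20.65
tool_pos: [511.4, -313.4, 182.2]
tcp_rot: [-180.0, 0.0, -176.6]
ft_force: [-0.4, -0.5, -0.8]
finger_gap: 20.8
grip_force: 107.9
```

Request:
{"op": "step_arm", "data": {
  "targets": [
    {"angular": [0, 0, 0], "dp": [-0.03, 0, 0], "fingers": 1},
    {"angular": [0, 0, 0], "dp": [-0.08, 0, 0], "fingers": 1},
    {"angular": [0, 0, 0], "dp": [-0.13, 0, 0], "fingers": 1},
    {"angular": [0, 0, 0], "dp": [-0.18, 0, 0], "fingers": 1},
    {"angular": [0, 0, 0], "dp": [-0.22, 0, 0], "fingers": 1},
    {"angular": [0, 0, 0], "dp": [-0.25, 0, 0], "fingers": 1},
    {"angular": [0, 0, 0], "dp": [-0.269, 0, 0], "fingers": 1},
    {"angular": [0, 0, 0], "dp": [-0.269, 0, 0], "fingers": 1}
  ]
}}

```text
time: 21.65
tool_pos: [565.1, -310.9, 182.1]
tcp_rot: [180.0, -0.0, -176.6]
ft_force: [0.5, 0.4, -1.0]
finger_gap: 21.0
grip_force: 107.9
```

```bash
python3 d.py pics/d4.png|grep -v "^scene jig"; python3 - <<'E'
from h import *
P=camera_params("wrist"); im=snapshot("wrist"); cv2.imwrite("pics/d4.png",cv2.resize(im[130:370,40:360],(800,600),interpolation=cv2.INTER_CUBIC))
E
```

```text
[ 565.13120237 -310.87527367  182.0760325 ] [ 0.49411238  0.4408381  -1.03210115]
top pusher 0.68 [268. 257.] [ 304.7 -227.7  144. ]
top pusher 0.39 [302. 147.] [ 562.2 -318.3  144. ]
top jig_corner 0.71 [356. 128.] [ 605.7 -448.8  140. ]
top plate_far_edge 0.67 [325. 129.] [ 605.2 -374.1  145. ]
top plate_right_edge 0.67 [342. 143.] [ 568.4 -414.2  145. ]
top filter_plate 0.73 [328. 146.] [ 565.3 -381.2  140. ]
((555.184814453125, -364.1270446777344), (22.89712905883789, 53.668357849121094), 30.49466323852539)
scene pusher 0.86 [308. 171.] [ 567.2 -303.5  144. ]
scene pusher 0.74 [223. 264.] [ 191.  -330.8  144. ]
scene plate_far_edge 0.83 [338. 176.] [ 588.4 -372.9  145. ]
scene plate_right_edge 0.69 [354. 182.] [ 584.2 -415.2  145. ]
scene filter_plate 0.68 [337. 182.] [ 567.5 -380.2  140. ]
wrist pusher 0.57 [254. 216.] [ 563.8 -313.2  144. ]
wrist jig_corner 0.89 [ 73. 258.] [ 606.7 -443.7  140. ]
wrist plate_far_edge 0.83 [164. 256.] [ 598.2 -375.3  145. ]
wrist plate_right_edge 0.8 [100. 218.] [ 571.2 -417.8  145. ]
wrist filter_plate 0.64 [159. 217.] [ 570.6 -379.   140. ]
((568.3107299804688, -378.3017272949219), (62.141056060791016, 80.59796142578125), 3.3683531284332275)
```

View pics/d4.png

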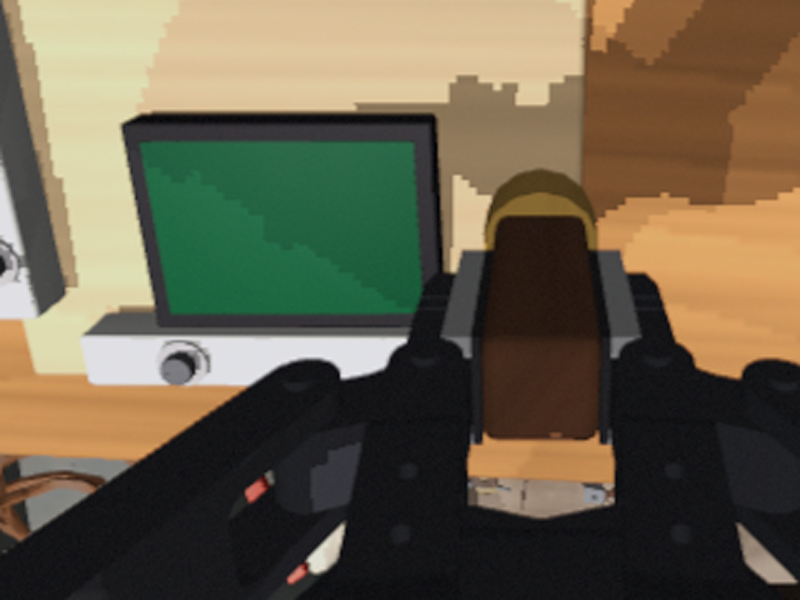

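The plate lies flush along the far stop (bar at row 340, measured yaw equal to the gripper's). The foot stands left of it, level with mid-edge, 12 mm off. Next I push right.

Request:
{"op": "step_arm", "data": {
  "targets": [
    {"angular": [0, 0, 0], "dp": [0, -0.015, 0], "fingers": 1},
    {"angular": [0, 0, 0], "dp": [0, -0.03, 0], "fingers": 1},
    {"angular": [0, 0, 0], "dp": [0, -0.045, 0], "fingers": 1},
    {"angular": [0, 0, 0], "dp": [0, -0.055, 0], "fingers": 1},
    {"angular": [0, 0, 0], "dp": [0, -0.065, 0], "fingers": 1},
    {"angular": [0, 0, 0], "dp": [0, -0.075, 0], "fingers": 1},
    {"angular": [0, 0, 0], "dp": [-0.002, -0.085, 0], "fingers": 1},
    {"angular": [0, 0, 0], "dp": [-0.003, -0.095, 0], "fingers": 1}
  ]
}}

```text
time: 23.7
tool_pos: [566.7, -329.8, 182.0]
tcp_rot: [180.0, -0.0, -176.6]
ft_force: [-0.5, 1.4, -0.4]
finger_gap: 20.9
grip_force: 107.9
```

Request:
{"op": "step_arm", "data": {
  "targets": [
    {"angular": [0, 0, 0], "dp": [-0.001, -0.007, 0], "fingers": 1},
    {"angular": [0, 0, 0], "dp": [-0.002, -0.014, 0], "fingers": 1},
    {"angular": [0, 0, 0], "dp": [-0.003, -0.021, 0], "fingers": 1},
    {"angular": [0, 0, 0], "dp": [-0.003, -0.028, 0], "fingers": 1},
    {"angular": [0, 0, 0], "dp": [-0.004, -0.035, 0], "fingers": 1},
    {"angular": [0, 0, 0], "dp": [-0.004, -0.04, 0], "fingers": 1},
    {"angular": [0, 0, 0], "dp": [-0.005, -0.045, 0], "fingers": 1},
    {"angular": [0, 0, 0], "dp": [-0.005, -0.05, 0], "fingers": 1}
  ]
}}

```text
time: 24.7
tool_pos: [568.3, -339.8, 182.1]
tcp_rot: [180.0, -0.0, -176.6]
ft_force: [-0.9, 1.8, -2.2]
finger_gap: 20.5
grip_force: 108.1
```

Request:
{"op": "step_arm", "data": {
  "targets": [
    {"angular": [0, 0, 0], "dp": [0, -0.003, 0], "fingers": 1},
    {"angular": [0, 0, 0], "dp": [0, -0.006, 0], "fingers": 1},
    {"angular": [0, 0, 0], "dp": [-0.001, -0.009, 0], "fingers": 1},
    {"angular": [0, 0, 0], "dp": [-0.001, -0.012, 0], "fingers": 1},
    {"angular": [0, 0, 0], "dp": [-0.001, -0.015, 0], "fingers": 1},
    {"angular": [0, 0, 0], "dp": [-0.001, -0.018, 0], "fingers": 1},
    {"angular": [0, 0, 0], "dp": [-0.002, -0.021, 0], "fingers": 1},
    {"angular": [0, 0, 0], "dp": [-0.002, -0.024, 0], "fingers": 1}
  ]
}}

```text
time: 25.7
tool_pos: [569.0, -344.6, 182.1]
tcp_rot: [180.0, -0.0, -176.6]
ft_force: [-0.7, 2.0, -2.1]
finger_gap: 20.6
grip_force: 108.1
```

Request:
{"op": "step_arm", "data": {
  "targets": [
    {"angular": [0, 0, 0], "dp": [0, -0.001, 0], "fingers": 1},
    {"angular": [0, 0, 0], "dp": [0, -0.002, 0], "fingers": 1},
    {"angular": [0, 0, 0], "dp": [0, -0.003, 0], "fingers": 1},
    {"angular": [0, 0, 0], "dp": [0, -0.004, 0], "fingers": 1},
    {"angular": [0, 0, 0], "dp": [0, -0.005, 0], "fingers": 1},
    {"angular": [0, 0, 0], "dp": [0, -0.006, 0], "fingers": 1},
    {"angular": [0, 0, 0], "dp": [0, -0.007, 0], "fingers": 1},
    {"angular": [0, 0, 0], "dp": [0, -0.008, 0], "fingers": 1}
  ]
}}

```text
time: 26.7
tool_pos: [569.1, -346.1, 182.1]
tcp_rot: [-180.0, -0.0, -176.6]
ft_force: [-1.0, 1.8, -0.5]
finger_gap: 20.6
grip_force: 108.1
```

Request:
{"op": "step_arm", "data": {
  "targets": [
    {"angular": [0, 0, 0], "dp": [0, -0.001, 0], "fingers": 1},
    {"angular": [0, 0, 0], "dp": [0, -0.002, 0], "fingers": 1},
    {"angular": [0, 0, 0], "dp": [0, -0.003, 0], "fingers": 1},
    {"angular": [0, 0, 0], "dp": [0, -0.004, 0], "fingers": 1},
    {"angular": [0, 0, 0], "dp": [0, -0.005, 0], "fingers": 1},
    {"angular": [0, 0, 0], "dp": [0, -0.006, 0], "fingers": 1},
    {"angular": [0, 0, 0], "dp": [0, -0.008, 0], "fingers": 1},
    {"angular": [0, 0, 0], "dp": [0, -0.01, 0], "fingers": 1}
  ]
}}

```text
time: 27.7
tool_pos: [569.2, -348.1, 182.1]
tcp_rot: [-180.0, -0.0, -176.6]
ft_force: [-0.9, 1.9, -1.0]
finger_gap: 20.6
grip_force: 108.1
```

Request:
{"op": "step_arm", "data": {
  "targets": [
    {"angular": [0, 0, 0], "dp": [0, -0.001, 0], "fingers": 1},
    {"angular": [0, 0, 0], "dp": [0, -0.002, 0], "fingers": 1},
    {"angular": [0, 0, 0], "dp": [0, -0.003, 0], "fingers": 1},
    {"angular": [0, 0, 0], "dp": [0, -0.004, 0], "fingers": 1},
    {"angular": [0, 0, 0], "dp": [0, -0.005, 0], "fingers": 1},
    {"angular": [0, 0, 0], "dp": [0, -0.006, 0], "fingers": 1},
    {"angular": [0, 0, 0], "dp": [0, -0.007, 0], "fingers": 1},
    {"angular": [0, 0, 0], "dp": [0, -0.008, 0], "fingers": 1}
  ]
}}

```text
time: 28.7
tool_pos: [569.3, -349.7, 182.1]
tcp_rot: [180.0, -0.0, -176.6]
ft_force: [-1.1, 0.6, -0.7]
finger_gap: 20.6
grip_force: 108.1
```

Request:
{"op": "step_arm", "data": {
  "targets": [
    {"angular": [0, 0, 0], "dp": [0, -0.001, 0], "fingers": 1},
    {"angular": [0, 0, 0], "dp": [0, -0.002, 0], "fingers": 1},
    {"angular": [0, 0, 0], "dp": [0, -0.003, 0], "fingers": 1},
    {"angular": [0, 0, 0], "dp": [0, -0.004, 0], "fingers": 1},
    {"angular": [0, 0, 0], "dp": [0, -0.005, 0], "fingers": 1},
    {"angular": [0, 0, 0], "dp": [0, -0.006, 0], "fingers": 1},
    {"angular": [0, 0, 0], "dp": [0, -0.007, 0], "fingers": 1},
    {"angular": [0, 0, 0], "dp": [0, -0.008, 0], "fingers": 1}
  ]
}}

```text
time: 29.7
tool_pos: [569.4, -351.3, 182.1]
tcp_rot: [180.0, 0.0, -176.6]
ft_force: [-2.3, 2.3, -1.3]
finger_gap: 20.9
grip_force: 108.1
```

```bash
python3 d.py pics/d5.png|grep -v "^scene jig"; python3 - <<'E'
from h import *
im=snapshot("wrist"); cv2.imwrite("pics/d5.png",cv2.resize(im[130:370,40:360],(800,600),interpolation=cv2.INTER_CUBIC))
E
```

```text
[ 569.38364365 -351.31390673  182.10333351] [-2.29936677  2.25706973 -1.27261364]
top pusher 0.51 [314. 144.] [ 570.1 -347.4  144. ]
top plate_far_edge 0.64 [337. 132.] [ 595.4 -403.1  145. ]
top plate_right_edge 0.65 [356. 142.] [ 570.9 -446.6  145. ]
((555.1048583984375, -404.8428955078125), (29.61780548095703, 76.9048080444336), 20.30337142944336)
scene pusher 0.75 [223. 270.] [ 180.4 -338.6  144. ]
scene pusher 0.74 [327. 178.] [ 564.3 -355.5  144. ]
scene plate_far_edge 0.77 [349. 176.] [ 600.7 -396.3  145. ]
scene plate_right_edge 0.94 [368. 185.] [ 590.8 -447.1  145. ]
scene filter_plate 0.96 [349. 185.] [ 574.9 -408.3  140. ]
wrist pusher 0.73 [254. 218.] [ 570.1 -352.9  144. ]
wrist pusher 0.57 [396. 139.] [ 511.1 -267.1  144. ]
wrist jig_corner 0.75 [128. 255.] [ 606.3 -444.   140. ]
wrist plate_right_edge 0.56 [115. 216.] [ 573.6 -447.5  145. ]
wrist filter_plate 0.64 [176. 211.] [ 569.8 -407.9  140. ]
((569.1129150390625, -406.66473388671875), (61.559326171875, 80.10289764404297), 3.370033025741577)
```

View pics/d5.png

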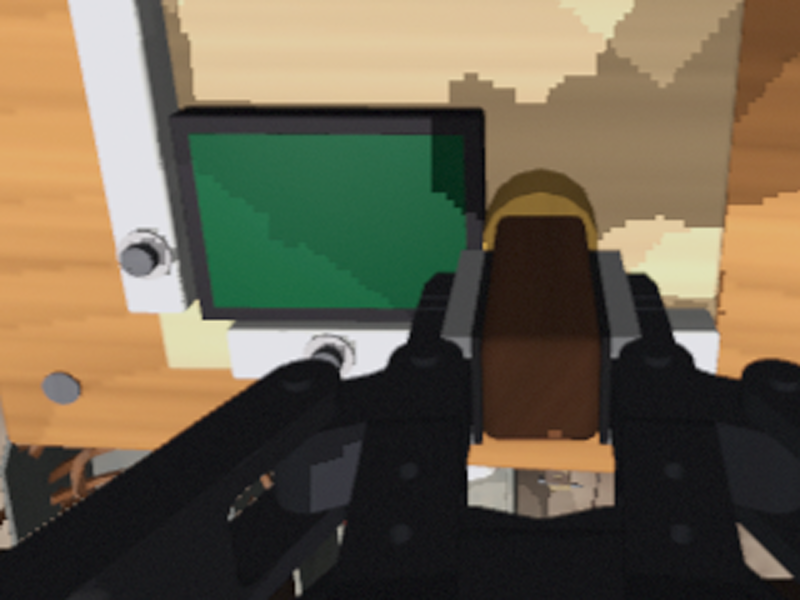

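The plate is flush with the far stop and only a millimetre or so short of the right one (column 185). Still creeping.

Request:
{"op": "step_arm", "data": {
  "targets": [
    {"angular": [0, 0, 0], "dp": [0, -0.001, 0], "fingers": 1},
    {"angular": [0, 0, 0], "dp": [0, -0.002, 0], "fingers": 1},
    {"angular": [0, 0, 0], "dp": [0, -0.003, 0], "fingers": 1},
    {"angular": [0, 0, 0], "dp": [0, -0.004, 0], "fingers": 1},
    {"angular": [0, 0, 0], "dp": [0, -0.005, 0], "fingers": 1},
    {"angular": [0, 0, 0], "dp": [0, -0.006, 0], "fingers": 1},
    {"angular": [0, 0, 0], "dp": [0, -0.007, 0], "fingers": 1},
    {"angular": [0, 0, 0], "dp": [0, -0.007, 0], "fingers": 1}
  ]
}}

```text
time: 31.75
tool_pos: [569.5, -352.5, 182.1]
tcp_rot: [180.0, -0.0, -176.6]
ft_force: [-0.8, 2.7, -0.8]
finger_gap: 20.4
grip_force: 108.1
```

Request:
{"op": "step_arm", "data": {
  "targets": [
    {"angular": [0, 0, 0], "dp": [0, -0.001, 0], "fingers": 1},
    {"angular": [0, 0, 0], "dp": [0, -0.002, 0], "fingers": 1},
    {"angular": [0, 0, 0], "dp": [0, -0.003, 0], "fingers": 1},
    {"angular": [0, 0, 0], "dp": [0, -0.004, 0], "fingers": 1},
    {"angular": [0, 0, 0], "dp": [0, -0.005, 0], "fingers": 1},
    {"angular": [0, 0, 0], "dp": [0, -0.006, 0], "fingers": 1},
    {"angular": [0, 0, 0], "dp": [0, -0.006, 0], "fingers": 1},
    {"angular": [0, 0, 0], "dp": [0, -0.006, 0], "fingers": 1}
  ]
}}

```text
time: 32.75
tool_pos: [569.5, -352.8, 182.1]
tcp_rot: [179.9, -0.0, -176.6]
ft_force: [-2.9, 7.5, 0.3]
finger_gap: 20.8
grip_force: 108.5
```

Request:
{"op": "step_arm", "data": {
  "targets": [
    {"angular": [0, 0, 0], "dp": [0, 0, 0], "fingers": 1},
    {"angular": [0, 0, 0], "dp": [0, -0.001, 0], "fingers": 1},
    {"angular": [0, 0, 0], "dp": [0, -0.001, 0], "fingers": 1},
    {"angular": [0, 0, 0], "dp": [0, -0.001, 0], "fingers": 1},
    {"angular": [0, 0, 0], "dp": [0, -0.001, 0], "fingers": 1},
    {"angular": [0, 0, 0], "dp": [0, -0.001, 0], "fingers": 1},
    {"angular": [0, 0, 0], "dp": [0, -0.001, 0], "fingers": 1},
    {"angular": [0, 0, 0], "dp": [0, -0.001, 0], "fingers": 1}
  ]
}}

```text
time: 33.75
tool_pos: [569.5, -352.9, 182.1]
tcp_rot: [179.9, -0.0, -176.6]
ft_force: [-2.4, 7.8, 3.3]
finger_gap: 20.6
grip_force: 108.5
```

```bash
python3 d.py pics/x.png|egrep "^\(|wrist|^\["; python3 - <<'E'
from h import *
im=snapshot("wrist"); cv2.imwrite("pics/d6.png",cv2.resize(im[130:370,40:360],(800,600),interpolation=cv2.INTER_CUBIC))
E
```

```text
[ 569.53668836 -352.87520307  182.10389164] [-2.3731159   7.76258036  3.28284556]
((556.8331909179688, -409.53082275390625), (33.24188995361328, 88.03656005859375), 19.66805648803711)
wrist pusher 0.65 [255. 220.] [ 571.8 -353.8  144. ]
wrist jig_corner 0.96 [129. 255.] [ 606.6 -444.6  140. ]
wrist plate_far_edge 0.82 [180. 256.] [ 601.9 -405.7  145. ]
wrist plate_right_edge 0.59 [115. 214.] [ 571.9 -448.8  145. ]
wrist filter_plate 0.7 [178. 213.] [ 571.1 -407.4  140. ]
((569.6152954101562, -407.927001953125), (62.284889221191406, 80.32012939453125), 3.3770532608032227)
```

View pics/d6.png

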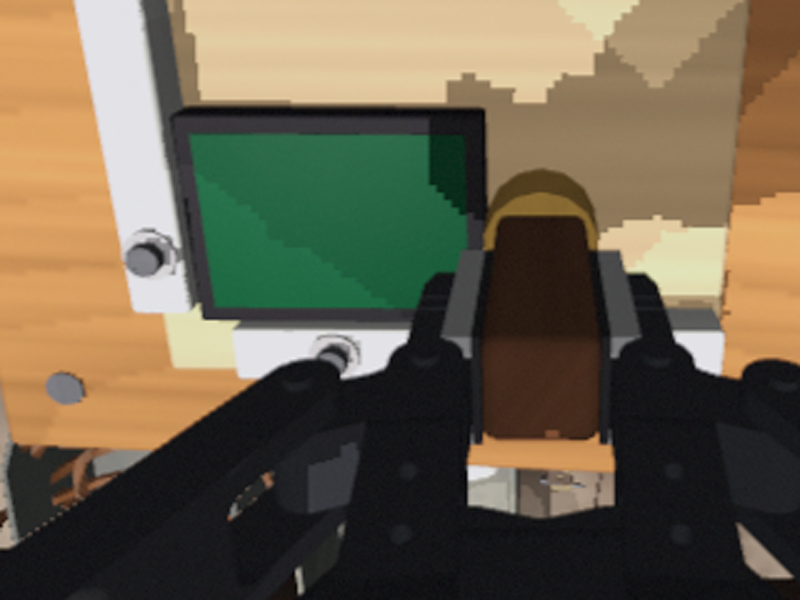

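The plate is square in the corner, touching both bars, with 7.8 N held. Next I retreat and return the tool to the riser.

Request:
{"op": "step_arm", "data": {
  "targets": [
    {"angular": [0, 0, 0], "dp": [0, 0.008, 0], "fingers": 1},
    {"angular": [0, 0, 0], "dp": [0, 0.03, 0], "fingers": 1},
    {"angular": [0, 0, 0], "dp": [0, 0.06, 0], "fingers": 1},
    {"angular": [0, 0, 0], "dp": [0, 0.06, -0.06], "fingers": 1},
    {"angular": [0, 0, 0], "dp": [0, 0.06, -0.14], "fingers": 1},
    {"angular": [0, 0, 0], "dp": [0, 0.06, -0.22], "fingers": 1},
    {"angular": [0, 0, 0], "dp": [0, 0.06, -0.3], "fingers": 1},
    {"angular": [0, 0, 0], "dp": [0, 0.06, -0.3], "fingers": 1}
  ]
}}

```text
time: 35.8
tool_pos: [569.8, -342.9, 245.0]
tcp_rot: [-179.8, 0.2, -176.6]
ft_force: [-0.2, 0.4, -0.8]
finger_gap: 20.7
grip_force: 108.1
```

Request:
{"op": "step_arm", "data": {
  "targets": [
    {"angular": [0, 0, 0], "dp": [0.09, 0.1, 0], "fingers": 1},
    {"angular": [0, 0, 0], "dp": [0.18, 0.22, 0], "fingers": 1},
    {"angular": [0, 0, 0], "dp": [0.28, 0.34, 0], "fingers": 1},
    {"angular": [0, 0, 0], "dp": [0.38, 0.46, 0], "fingers": 1},
    {"angular": [0, 0, 0], "dp": [0.47, 0.58, 0], "fingers": 1},
    {"angular": [0, 0, 0], "dp": [0.55, 0.68, 0], "fingers": 1},
    {"angular": [0, 0, 0], "dp": [0.6, 0.74, 0], "fingers": 1},
    {"angular": [0, 0, 0], "dp": [0.6, 0.74, 0], "fingers": 1}
  ]
}}

```text
time: 36.8
tool_pos: [439.9, -200.9, 241.8]
tcp_rot: [180.0, -0.0, -176.6]
ft_force: [0.9, 0.1, -2.3]
finger_gap: 20.6
grip_force: 108.3
```

Request:
{"op": "step_arm", "data": {
  "targets": [
    {"angular": [0, 0, 0], "dp": [0, 0, 0.08], "fingers": 1},
    {"angular": [0, 0, 0], "dp": [0, 0, 0.16], "fingers": 1},
    {"angular": [0, 0, 0], "dp": [0, 0, 0.24], "fingers": 1},
    {"angular": [0, 0, 0], "dp": [0, 0, 0.3], "fingers": 1},
    {"angular": [0, 0, 0], "dp": [0, 0, 0.34], "fingers": 1},
    {"angular": [0, 0, 0], "dp": [0, 0, 0.355], "fingers": 1},
    {"angular": [0, 0, 0], "dp": [0, 0, 0.361], "fingers": 1},
    {"angular": [0, 0, 0], "dp": [0, 0, 0.361], "fingers": 1}
  ]
}}

```text
time: 37.8
tool_pos: [440.6, -201.6, 170.4]
tcp_rot: [-180.0, 0.0, -176.6]
ft_force: [-0.1, 0.1, -1.6]
finger_gap: 21.1
grip_force: 108.3
```

Now I lower slowly until the foot touches, with a gentler grip.

Request:
{"op": "step_arm", "data": {
  "newtons": 40,
  "targets": [
    {"angular": [0, 0, 0], "dp": [0, 0, 0.001], "fingers": 1},
    {"angular": [0, 0, 0], "dp": [0, 0, 0.002], "fingers": 1},
    {"angular": [0, 0, 0], "dp": [0, 0, 0.003], "fingers": 1},
    {"angular": [0, 0, 0], "dp": [0, 0, 0.004], "fingers": 1},
    {"angular": [0, 0, 0], "dp": [0, 0, 0.005], "fingers": 1},
    {"angular": [0, 0, 0], "dp": [0, 0, 0.006], "fingers": 1},
    {"angular": [0, 0, 0], "dp": [0, 0, 0.007], "fingers": 1},
    {"angular": [0, 0, 0], "dp": [0, 0, 0.007], "fingers": 1}
  ]
}}

```text
time: 38.8
tool_pos: [440.3, -201.5, 168.6]
tcp_rot: [-180.0, 0.0, -176.6]
ft_force: [-0.9, 0.4, -0.5]
finger_gap: 20.8
grip_force: 108.3
```

Request:
{"op": "step_arm", "data": {
  "newtons": 40,
  "targets": [
    {"angular": [0, 0, 0], "dp": [0, 0, 0.001], "fingers": 1},
    {"angular": [0, 0, 0], "dp": [0, 0, 0.001], "fingers": 1},
    {"angular": [0, 0, 0], "dp": [0, 0, 0.002], "fingers": 1},
    {"angular": [0, 0, 0], "dp": [0, 0, 0.002], "fingers": 1},
    {"angular": [0, 0, 0], "dp": [0, 0, 0.003], "fingers": 1},
    {"angular": [0, 0, 0], "dp": [0, 0, 0.003], "fingers": 1},
    {"angular": [0, 0, 0], "dp": [0, 0, 0.003], "fingers": 1},
    {"angular": [0, 0, 0], "dp": [0, 0, 0.003], "fingers": 1}
  ]
}}

```text
time: 39.8
tool_pos: [440.4, -201.5, 168.5]
tcp_rot: [-180.0, 0.0, -176.6]
ft_force: [-3.3, 1.8, 6.1]
finger_gap: 20.7
grip_force: 109.5
```

Contact with the riser. Opening gradually.

Request:
{"op": "step_arm", "data": {
  "newtons": 20,
  "targets": [
    {"angular": [0, 0, 0], "dp": [0, 0, 0.001], "fingers": 0.7},
    {"angular": [0, 0, 0], "dp": [0, 0, 0.001], "fingers": 0.65},
    {"angular": [0, 0, 0], "dp": [0, 0, 0.001], "fingers": 0.6},
    {"angular": [0, 0, 0], "dp": [0, 0, 0.001], "fingers": 0.5},
    {"angular": [0, 0, 0], "dp": [0, 0, 0.001], "fingers": 0.4},
    {"angular": [0, 0, 0], "dp": [0, 0, 0.001], "fingers": 0.2},
    {"angular": [0, 0, 0], "dp": [0, 0, 0.001], "fingers": 0},
    {"angular": [0, 0, 0], "dp": [0, 0, 0.001], "fingers": 0}
  ]
}}

```text
time: 40.8
tool_pos: [440.4, -201.4, 167.7]
tcp_rot: [-180.0, 0.0, -176.6]
ft_force: [-0.3, 0.6, -0.2]
finger_gap: 85.4
grip_force: 0.0
```

Request:
{"op": "step_arm", "data": {
  "targets": [
    {"angular": [0, 0, 0], "dp": [0, 0, 0], "fingers": 0},
    {"angular": [0, 0, 0], "dp": [0, 0, -0.05], "fingers": 0},
    {"angular": [0, 0, 0], "dp": [0, 0, -0.15], "fingers": 0},
    {"angular": [0, 0, 0], "dp": [0, 0, -0.3], "fingers": 0},
    {"angular": [0, 0, 0], "dp": [0, 0, -0.45], "fingers": 0},
    {"angular": [0, 0, 0], "dp": [0, 0, -0.6], "fingers": 0},
    {"angular": [0, 0, 0], "dp": [0.1, 0.2, -0.65], "fingers": 0},
    {"angular": [0, 0, 0], "dp": [0.2, 0.4, -0.65], "fingers": 0}
  ]
}}

```text
time: 41.8
tool_pos: [395.7, -123.5, 299.7]
tcp_rot: [-179.9, 0.1, -176.7]
ft_force: [0.2, 0.4, 0.4]
finger_gap: 85.5
grip_force: 0.0
```

```bash
python3 d.py pics/x.png; python3 - <<'E'
from h import *
a=snapshot("scene")[140:260,180:380]; b=snapshot("top")[110:230,205:405]
cv2.imwrite("pics/f.png",np.vstack([cv2.resize(x,(500,300),interpolation=cv2.INTER_CUBIC) for x in (a,b)]))
E
```

```text
[ 395.70046038 -123.53974305  299.72684947] [0.21727239 0.3639589  0.44734277]
top pusher 0.8 [267. 257.] [ 305.5 -227.2  144. ]
top pusher 0.65 [257. 196.] [ 448.7 -208.2  144. ]
top jig_corner 0.62 [354. 128.] [ 605.8 -444.8  140. ]
top plate_far_edge 0.61 [340. 128.] [ 604.9 -410.2  145. ]
top plate_right_edge 0.82 [356. 143.] [ 569. -447.  145.]
top filter_plate 0.89 [336. 144.] [ 569.1 -400.6  140. ]
((570.0941162109375, -407.49932861328125), (61.438297271728516, 78.99778747558594), 1.6075775623321533)
scene pusher 0.86 [243. 183.] [ 430.6 -204.9  144. ]
scene pusher 0.85 [222. 266.] [ 187.6 -332.3  144. ]
scene jig_corner 0.73 [370. 184.] [ 606.9 -445.2  140. ]
scene plate_far_edge 0.64 [351. 178.] [ 597.3 -402.2  145. ]
scene plate_right_edge 0.64 [367. 189.] [ 574.4 -451.8  145. ]
scene filter_plate 0.63 [352. 182.] [ 591.6 -408.8  140. ]
wrist pusher 0.79 [189. 204.] [ 433.9 -196.5  144. ]
wrist pusher 0.59 [184.  77.] [ 303.2 -200.2  144. ]
wrist plate_far_edge 0.83 [ 27. 318.] [ 601.1 -403.1  145. ]
wrist filter_plate 0.94 [ 21. 297.] [ 573.4 -409.4  140. ]
wrist filter_plate 0.16 [ 47. 273.] [ 535.8 -371.4  140. ]
((566.690673828125, -395.4769592285156), (59.4843635559082, 79.49256134033203), 78.00306701660156)
```

View pics/f.png

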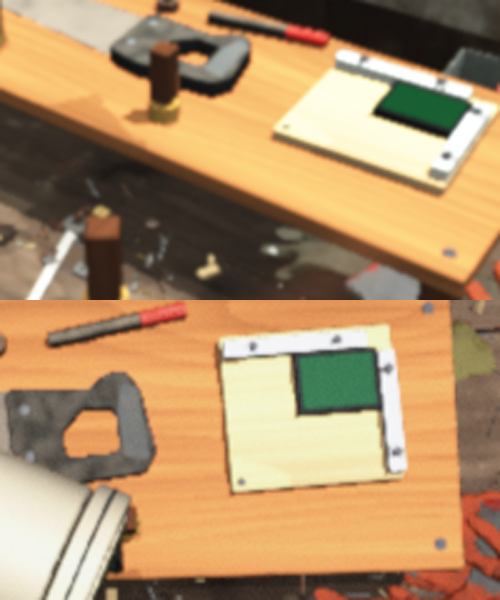

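The tool stands upright on the riser at scene-crop (163,80), clear of the jig. The plate sits square in the corner against both bars. Handing in.

```bash
python3 -c "
from bench import hand_in
print(hand_in())"
```

```text
the job is handed in; nothing more can be done
None
```

The job is handed in, with no verdict returned: the plate was pressed home at about 7.6 N on the far stop and 7.8 N on the right stop and looks square in the corner in the last pictures, the pusher stands upright on the riser clear of the jig, and the tin was not touched.

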